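# Shut the countertop cooler

### The job

The small countertop cooler was left standing open. With the fingertips, push its blue egg drawer fully home and push its white door fully shut, both without slamming. Do not touch the eggs or the little bottles in the door, leave the juice bottle, lunch box and mug where they stand, and take the hand away at the end.

Things in the scene. Friction and masses are not known exactly. Their poses are not given: they have to be found in the camera images.
- cooler: White two-bay countertop cooler, 220 deep (x) x 360 wide (y) x 200 mm high, fixed. Origin: centre of its underside; +x points to its back; the front plane is at local x = -110 mm, facing the robot. Bay at +y: door; bay at -y: egg drawer. A flat roof (top 200 mm up) reaches to the front plane: with the tool pointing down, push near the panels' top edges to keep the hand above it.
- drawer (a joint): How far the egg drawer is pulled out, in m: 0 = fully home at its stop, grows as it comes out along the cooler's -x (limit 0.13). Slides with about 2 N of friction plus light damping (6 N s/m) and stays where it is left; no latch, no spring.
- drawer_top (a point): Middle of the top edge of the drawer's blue front panel, on its outer face (towards the robot). Panel 172 wide x 172 high x 22 mm thick, flat outside, top edge 192 mm above the counter; shut, its outer face stands 22 mm ahead of the cooler's front plane. Drawer centre line at the cooler's y = -94 mm; push along the cooler's +x. Axes parallel to the cooler's.
- eggs: Rack of 12 eggs that fills the drawer right behind its front panel; fixed in the drawer, rack 164 x 126 mm, egg tops 170 mm above the counter. Must not be touched. Origin: on the inner face of the front panel, middle of its lower edge, 20 mm above the counter.
- door (a joint): Opening angle of the door in rad: 0 = fully shut at its stop, grows as it opens towards the robot (limit 1.8). Stiff hinge (0.15 N m of friction, damping 0.08 N m s/rad): stays where it is left; no latch, no spring.
- door_hinge (a point): On the door's upright hinge axis, level with the door's top edge (192 mm above the counter); in the cooler's frame x = -110, y = +180 mm. Its axes turn with the door: -y runs from hinge to free edge, -x is the outward normal of the outer face. At angle q the free edge lies from the hinge towards (-sin q, -cos q) in the cooler's x, y.
- door_edge (a point): Top corner of the door's free edge, on its outer face, 172 mm from the hinge along the door, 192 mm above the counter. White panel 172 wide x 172 high x 22 mm thick; the outer face is parallel to the line from the hinge along the door and lies 22 mm outside it; flat, with a grey grip strip near the free edge.
- door_bottles: Clear rack with four little white bottles (blue caps) fixed on the inner face of the door, up to 175 mm above the counter and 48 mm deep behind the panel. Must not be touched. Origin on the door's hinge, at the door's lower edge; axes turn with the door.
- juice: Loose orange juice bottle, 60 mm diameter, 150 mm high. Origin: centre of its underside. Leave alone.
- lunchbox: Loose blue lunch box with clear lid, 108 x 81 x 56 mm high. Origin: centre of its underside. Leave alone.
- mug: Loose blue mug, 76 mm diameter, 90 mm high, handle at its +y. Origin: centre of its underside. Leave alone.

How it is judged:
By the outcome, as a careful person would: the job done as asked, in the order asked, and still so for the second after the job is handed in, with the robot touching nothing.
It also fails if it takes over 48 s, if anything falls off the work surface, if the arm or the gripper's body presses on something with over 40 N, if the wrist force passes 120 N, or if a joint passes its speed limit or range.

### The arm

A 6-joint arm with a two-finger parallel gripper is mounted at the origin on the work surface. World frame = base frame: x ahead of the robot, y to its left, z up, the work surface at z = 0. Lengths are in m, angles in rad, forces in N, time in s.
With the tool pointing down it reaches from about 0.325 to 0.75 m from the base axis. Payload 7.6 kg.
Tool frame: the origin (TCP) lies between the finger pads, 19 mm behind the fingertips; this is the grasp point; z points along the fingers, y is the line along which they close (so a half turn about z gives the same grasp; the last joint's range is limited). The gripper opens to 85 mm and grips with 20 to 120 N. Pads are 22 mm wide; open, the fingers measure 114 mm over their backs; the gripper's body (76 mm by 85 mm) begins 54 mm behind the grasp point. The pads swing forward as they close: fully open they stand 13 mm farther back than shut.
Start: joints at [-1.173, 0.052, 1.401, -0, 1.689, -0.07], TCP at [0.237, -0.469, 0.25] pointing down, gripper open.
Joint ranges: [-2.9, 2.9], [-0.91, 2.17], [0.12, 2.37], [-1.06, 4.2], [0.26, 2.73], [-2.93, 2.93]. Speed limits (rad/s): [2.57, 2.57, 3.01, 3.14, 3.14, 3.14].

### API

Orientations are given as a 3x3 rotation matrix whose columns are the frame's x, y, z axes.
In Python, from cell import manip, camera, camera_info gives the robot as it stands.
- The arm moves only by the shell command python3 -m crank 'ROWS' [FORCE]. ROWS is JSON, a list of rows, each an object of numbers: "tx", "ty", "tz": the shift along the tool's x, y, z in m; "wx", "wy", "wz": the turn, a rotation vector about the tool's x, y, z in degrees; "claw": the closure, from 0 (fully open) to 1 (shut). A call has 1 to 12 rows; each row shifts and turns the commanded pose from where the row before left it, along the tool's axes as they then stand; what a row does not reach is not made up. A row lasts 1/8 s, in which the tool goes at most 62.5 mm and 10.7 degrees, less where a joint would pass 70% of its speed; a pose out of reach is approached as far as the arm can. A call is refused whole if a number of a shift passes 0.0625 or a number of a turn 10.7, either way. A call with a gripper value outside its range is refused whole. The fingers move at their own pace and stop on an object; FORCE is the grip in N (left out, the last holds). Time passes only in rows, so rows that do not move let the fingers close. It gives the time, the measured TCP pose, the force, the opening and the grip force at its end, in the units of the state.
- manip.read_state(): the state, without advancing time (a new reading comes with each control period).
- camera(name): name is "scene" or "top"; returns the picture (420x560x3 uint8, red, green, blue); there is no depth.
- camera_info(name): a dict with "K" (3x3 intrinsics, pixels), "extrinsics" (4x4, takes a point from camera to world coordinates). Camera axes: x right, y up, looking along -z (the intrinsics and any distortion apply to the point x, -y, -z); pixel columns grow to the right and rows downward; lengths in m; the calibration is good to about 2 mm. A picture is of the moment at which its call begins. camera_info takes no time and is no camera call.
- manip.hand_in(): hands the job in; it is judged then, once.
The state is a dict: "time": time; "qpos": joint angles; "qvel": joint speeds; "effort": joint torques, N m; "eef_pos": TCP position; "eef_rot": TCP orientation; "contact_force": force on the tool from outside, world axes, zero at the start; "moment": the same for the moment, N m; "grip_width": finger opening in m; "finger_force": force on a finger pad.
Only numpy, scipy, OpenCV 4.12 (cv2) and the standard library are available. Lean on these libraries where they do the work, as an engineer would, in place of code of your own. Each camera call takes 0.05 s, during which the arm holds its last target. There are 200 camera calls.

## Working session

There is one attempt and no reset: what is moved stays moved. The work goes in short steps, Python scripts to look and compute and a shell command to move; the robot and the scene stay as the last step left them, time stands still between calls to the robot, and variables do not carry over. Pictures are saved under pics/ and viewed, at most 10 in all, crops included, and the job is handed in when it is done.

```bash
mkdir -p pics
python3 - <<'E'
from cell import manip,camera,camera_info
import cv2,numpy as np
np.set_printoptions(precision=4,suppress=True)
for n in("scene","top"):
    im=camera(n); cv2.imwrite(f"pics/{n}0.png",cv2.resize(im[:,:,::-1],(800,600),interpolation=cv2.INTER_CUBIC)); i=camera_info(n); print(i)
s=manip.read_state(); print(s)
E
```

```text
{'K': array([[503.0794,   0.    , 279.4505],
       [  0.    , 503.0794, 209.8876],
       [  0.    ,   0.    ,   1.    ]]), 'extrinsics': array([[-0.7287,  0.6267, -0.2761,  0.2219],
       [-0.6848, -0.6702,  0.286 ,  0.349 ],
       [-0.0058,  0.3975,  0.9176,  1.2198],
       [ 0.    ,  0.    ,  0.    ,  1.    ]])}
{'K': array([[479.6914,   0.    , 281.032 ],
       [  0.    , 479.6914, 215.5047],
       [  0.    ,   0.    ,   1.    ]]), 'extrinsics': array([[ 0.0095,  0.9819, -0.189 ,  0.2975],
       [-0.9998,  0.0129,  0.0167,  0.0126],
       [ 0.0188,  0.1888,  0.9818,  1.4234],
       [ 0.    ,  0.    ,  0.    ,  1.    ]])}
{'time': 0.1, 'qpos': array([-1.1733,  0.0528,  1.4016,  0.    ,  1.6886, -0.0703]), 'qvel': array([-0.0017, -0.001 , -0.0033, -0.0003, -0.0012,  0.0001]), 'effort': array([  0.0009, -38.2583, -36.0986,  -0.0001,   0.0048,   0.    ]), 'eef_pos': array([ 0.2367, -0.4684,  0.2493]), 'eef_rot': array([[ 0.8926,  0.4509, -0.0005],
       [ 0.4509, -0.8926,  0.0013],
       [ 0.0001, -0.0014, -1.    ]]), 'contact_force': array([-0.2307, -0.9726,  0.004 ]), 'moment': array([-0.0075, -0.0218, -0.0278]), 'finger_force': 0.0, 'grip_width': 0.08510865604499926}
```

View pics/scene0.png

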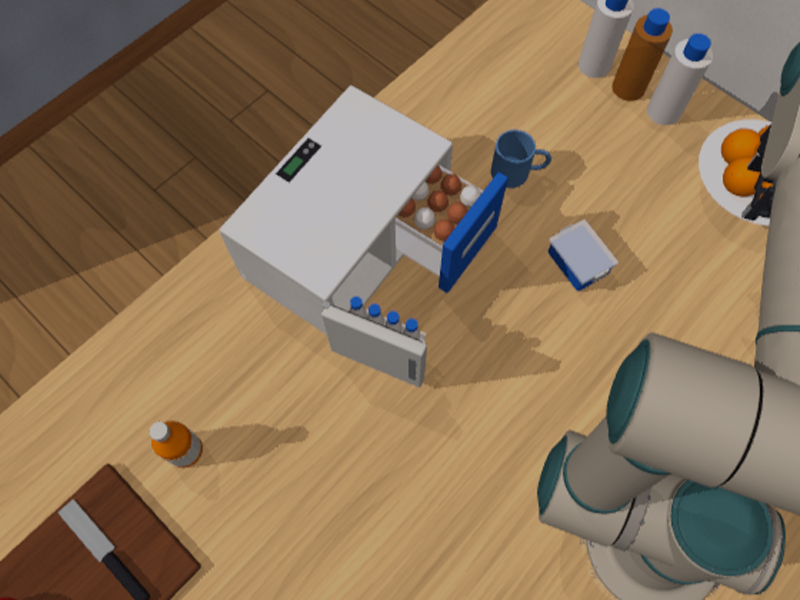

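View pics/top0.png

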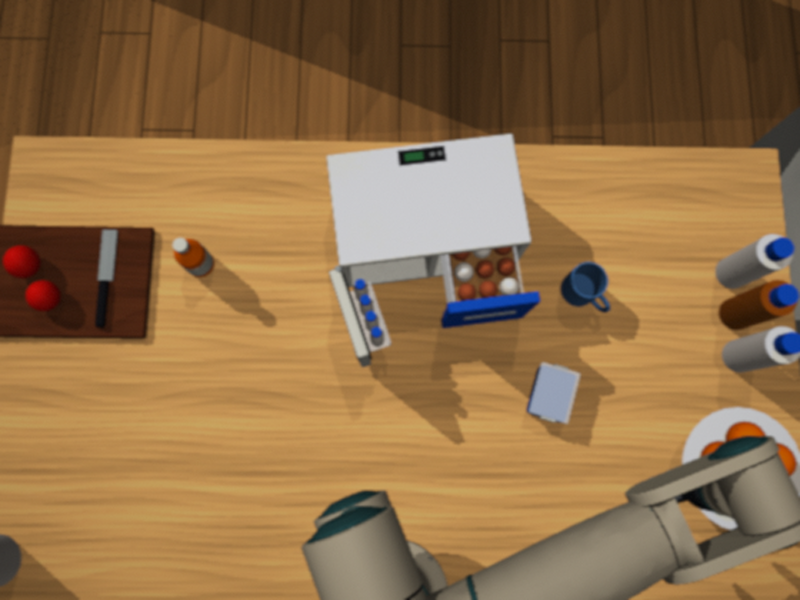

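The overview shows the cooler with its roof at about (330–530, 135–265) in the 800 px top view. The drawer panel's top edge runs from (443,313) to (538,293) and the door from (337,270) to (365,358). I'll enlarge both views.

Run:
```python
import cv2
from cell import camera
for n,(x,y,w,h) in dict(top=(220,85,200,220//1*150//220),scene=(150,55,220,165)).items():
    if n=="top": x,y,w,h=220,88,220,165
    im=camera(n)[:,:,::-1]; cv2.imwrite(f"pics/{n}c.png",cv2.resize(im[y:y+h,x:x+w],None,fx=3.6,fy=3.6,interpolation=cv2.INTER_CUBIC))
```

```text
(no output)
```

View pics/topc.png

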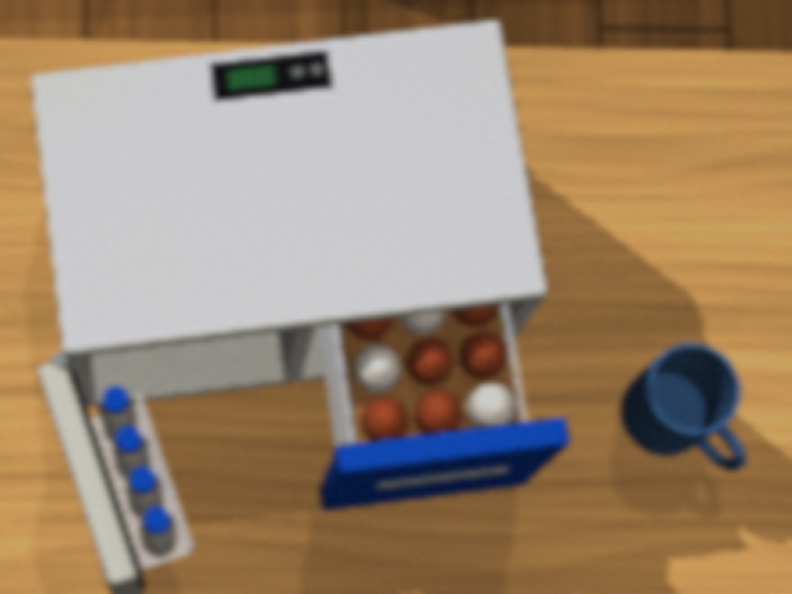

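View pics/scenec.png

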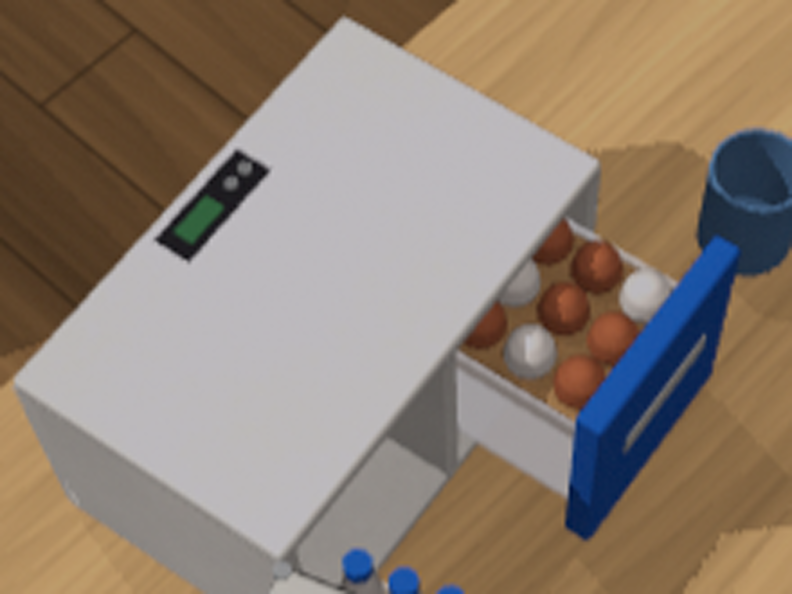

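Top crop: roof corners at (33,76), (500,20), (546,292) and (65,350), with the drawer's top outer edge at about (335,475)–(568,445). Scene crop: roof corners at (15,385), (345,16), (598,162) and (278,560), with the drawer's outer top corners at (738,247) and (598,428). I still need the door, so I'll crop that in both views.

```bash
cat > geo.py <<'E'
import numpy as np
from cell import camera_info
from scipy.optimize import least_squares
def proj(n,P):
    i=camera_info(n);E=i["extrinsics"];p=(np.atleast_2d(P)-E[:3,3])@E[:3,:3]*[1,-1,-1]
    q=p@i["K"].T; return q[:,:2]/q[:,2:]
def tri(a,b):
    r=least_squares(lambda P:np.r_[proj("top",P)[0]-a,proj("scene",P)[0]-b],[.5,0,.2]); return r.x,np.abs(r.fun).max()
def crop(p,o,f): return np.array(o)+(np.array(p)+.5)/f-.5
E
python3 - <<'E'
import cv2,numpy as np
from cell import camera
from geo import *
np.set_printoptions(precision=4,suppress=True)
a=camera("top")[180:264,225:285,::-1]; b=camera("scene")[195:279,220:310,::-1]
f=lambda im:cv2.resize(im,None,fx=5,fy=5,interpolation=cv2.INTER_CUBIC)
cv2.imwrite("pics/door.png",np.hstack([f(a),f(b)]))
T=dict(bl=(33,76),br=(500,20),fr=(546,292),fl=(65,350),dl=(335,475),dr=(568,445))
S=dict(bl=(15,385),br=(345,16),fr=(598,162),fl=(278,560),dl=(598,428),dr=(738,247))
for k in T: print(k,*tri(crop(T[k],(220,88),3.6),crop(S[k],(150,55),3.6)))
E
```

```text
bl [0.8321 0.1376 0.1857] 0.11527726034596242
br [ 0.8815 -0.2184  0.1928] 0.3137595139163665
fr [ 0.6669 -0.2481  0.1918] 0.6245276137752
fl [0.6177 0.1077 0.1866] 0.2836994375007862
dl [ 0.5255 -0.0889  0.2068] 1.2916386217525542
dr [ 0.5523 -0.261   0.1914] 1.078208890771947
```

View pics/door.png

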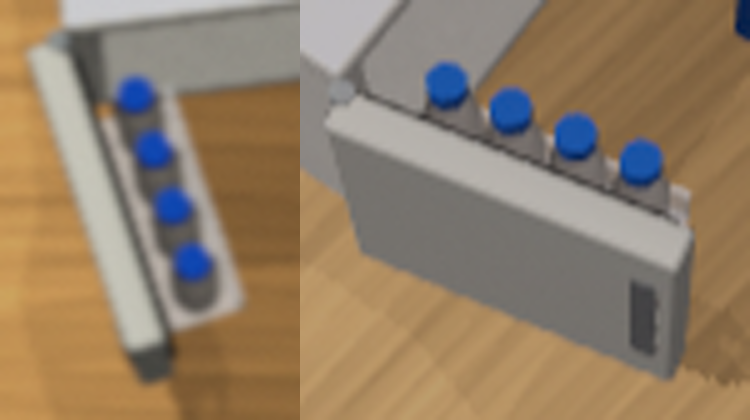

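Door crop: the top strip's outer corners are at (30,50) and (130,350) in the top half, and at (328,122) and (678,262) in the scene half. The roof height triangulates to about 190 mm against a nominal 200, which is about a 1 px error. I'll fit the known model to all the points.

Run:
```python
from geo import *
np.set_printoptions(precision=4,suppress=True)
T=dict(bl=(33,76),br=(500,20),fr=(546,292),fl=(65,350),dl=(335,475),dr=(568,445))
S=dict(bl=(15,385),br=(345,16),fr=(598,162),fl=(278,560),dl=(598,428),dr=(738,247))
T2=dict(ho=(30,50),fo=(130,350),fi=(165,342)); S2=dict(ho=(28,122),fo=(378,262),fi=(390,232))
ks=list(T)+list(T2)
t=np.array([crop(T[k],(220,88),3.6) for k in T]+[crop(T2[k],(225,180),5) for k in T2])
s=np.array([crop(S[k],(150,55),3.6) for k in S]+[crop(S2[k],(220,195),5) for k in S2])
for i,k in enumerate(T2): print(k,*tri(t[6+i],s[6+i]))
def pts(v):
    x,y,w,d,q,dz=v
    n=np.array([-np.cos(q),np.sin(q)]);e=np.array([-np.sin(q),-np.cos(q)]);h=np.array([-.11,.18])
    L=[(.11,.18,.2),(.11,-.18,.2),(-.11,-.18,.2),(-.11,.18,.2),(-.132-d,-.008,.192),(-.132-d,-.18,.192)]
    L+=[(*(h+.022*n),.192),(*(h+.172*e+.022*n),.192),(*(h+.172*e),.192)]
    L=np.array(L);c,sn=np.cos(w),np.sin(w)
    return L@np.array([[c,-sn,0],[sn,c,0],[0,0,1]]).T+[x,y,dz]
fun=lambda v:np.r_[proj("top",pts(v))-t,proj("scene",pts(v))-s].ravel()
r=least_squares(fun,[.75,-.05,-.1,.1,1.2,0],loss='soft_l1'); print(r.x); print(fun(r.x).reshape(2,9,2))
r=least_squares(lambda v:fun([*v,0]),r.x[:5],loss='soft_l1'); print(r.x); print(dict(zip(ks,pts([*r.x,0]))))
```

```text
ho [0.6038 0.1259 0.19  ] 0.33730864064264665
fo [0.4451 0.0695 0.1949] 0.49764156515098534
fi [0.4521 0.0524 0.1835] 0.9994625467948595
[ 0.7489 -0.0558  0.1421  0.089   1.3754 -0.0094]
[[[-0.3168 -0.9286]
  [-0.2627 -0.5718]
  [ 0.2667 -0.0007]
  [ 0.1075  0.5085]
  [ 1.1554 -1.7374]
  [ 0.5367 -1.614 ]
  [-0.4813 -0.9263]
  [-0.3544  0.1057]
  [ 0.6987 -0.9906]]

 [[-0.5561 -0.9537]
  [-0.1375  0.3113]
  [ 1.3273  0.5046]
  [ 1.3446  0.0179]
  [ 0.2815  2.1448]
  [ 0.5065  0.6057]
  [-0.9972  0.9284]
  [-0.0498  2.4385]
  [ 1.5074 -0.2913]]]
[ 0.7456 -0.0538  0.1388  0.0878  1.3623]
{'bl': array([0.8296, 0.1397, 0.2   ]), 'br': array([ 0.8794, -0.2169,  0.2   ]), 'fr': array([ 0.6616, -0.2473,  0.2   ]), 'fl': array([0.6117, 0.1092, 0.2   ]), 'dl': array([ 0.529 , -0.0922,  0.192 ]), 'dr': array([ 0.5528, -0.2625,  0.192 ]), 'ho': array([0.6042, 0.1299, 0.192 ]), 'fo': array([0.4425, 0.0714, 0.192 ]), 'fi': array([0.45  , 0.0507, 0.192 ])}
```

The model fits to within about 5 mm: cooler at (0.746,-0.054) with yaw 0.139, drawer out 88 mm, door open 1.36 rad. I'll go to a point about 50 mm ahead of the drawer's face centre (0.541,-0.177) with the fingers shut.

```bash
python3 -m crank '[{"tx":0.05,"ty":-0.0202,"claw":1},{"tx":0.05,"ty":-0.0202,"claw":1},{"tx":0.05,"ty":-0.0202,"claw":1},{"tx":0.05,"ty":-0.0202,"claw":1},{"tx":0.05,"ty":-0.0202,"claw":1},{"tx":0.05,"ty":-0.0202,"claw":1},{"tx":0.05,"ty":-0.0202,"claw":1},{"wz":9.4,"claw":1},{"wz":9.4,"claw":1},{"tz":0.035,"claw":1},{"tz":0.036,"claw":1},{"claw":1}]' 30
python3 - <<'E'
from cell import manip,camera
import cv2
s=manip.read_state();print(s["eef_pos"],s["eef_rot"],s["qpos"],s["contact_force"])
im=camera("scene")[55:265,150:430,::-1]; cv2.imwrite("pics/pre.png",cv2.resize(im,None,fx=2.8,fy=2.8,interpolation=cv2.INTER_CUBIC))
E
```

```text
[ 0.2367374  -0.46850885  0.24973555] [[ 8.92560911e-01  4.50926813e-01 -1.73742405e-04]
 [ 4.50926843e-01 -8.92560793e-01  4.62093321e-04]
 [ 5.32946103e-05 -4.90791550e-04 -9.99999878e-01]] [-1.17328118e+00  5.24420818e-02  1.40101872e+00  1.88250184e-05
  1.68862518e+00 -7.02861315e-02] [-1.00410726 -0.34685784 -0.11023187]invalid input at $[0]: expected keys tx, ty, tz, wx, wy, wz, claw
```

View pics/pre.png

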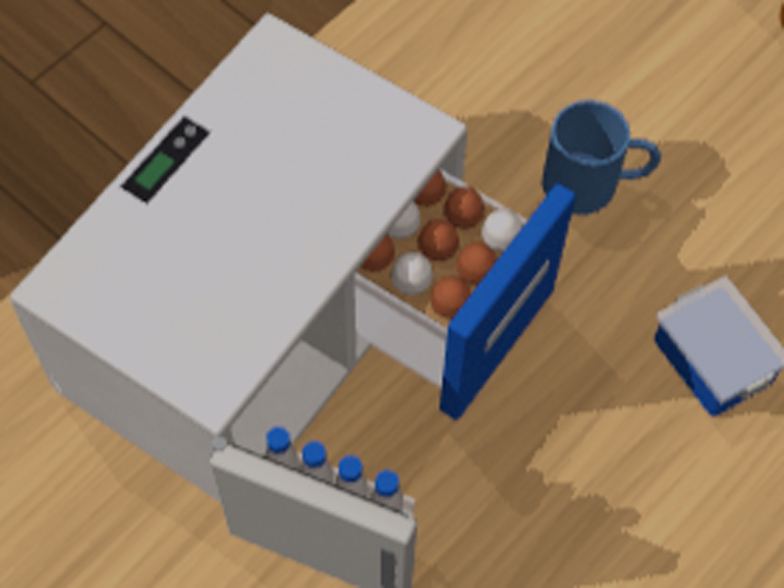

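The picture is unchanged because the call was refused: every row needs all seven keys.

```bash
python3 -m crank '[{"tx":0.05,"ty":-0.02,"tz":0,"wx":0,"wy":0,"wz":0,"claw":1},{"tx":0.05,"ty":-0.02,"tz":0,"wx":0,"wy":0,"wz":0,"claw":1},{"tx":0.05,"ty":-0.02,"tz":0,"wx":0,"wy":0,"wz":0,"claw":1},{"tx":0.05,"ty":-0.02,"tz":0,"wx":0,"wy":0,"wz":0,"claw":1},{"tx":0.05,"ty":-0.02,"tz":0,"wx":0,"wy":0,"wz":0,"claw":1},{"tx":0.05,"ty":-0.02,"tz":0,"wx":0,"wy":0,"wz":0,"claw":1},{"tx":0.05,"ty":-0.02,"tz":0,"wx":0,"wy":0,"wz":0,"claw":1},{"tx":0,"ty":0,"tz":0,"wx":0,"wy":0,"wz":9.4,"claw":1},{"tx":0,"ty":0,"tz":0,"wx":0,"wy":0,"wz":9.4,"claw":1},{"tx":0,"ty":0,"tz":0.035,"wx":0,"wy":0,"wz":0,"claw":1},{"tx":0,"ty":0,"tz":0.035,"wx":0,"wy":0,"wz":0,"claw":1},{"tx":0,"ty":0,"tz":0,"wx":0,"wy":0,"wz":0,"claw":1}]' 30
python3 - <<'E'
from cell import manip,camera
import cv2
s=manip.read_state();print(s["eef_pos"],s["eef_rot"],s["qpos"],s["contact_force"])
im=camera("scene")[55:265,150:430,::-1]; cv2.imwrite("pics/pre2.png",cv2.resize(im,None,fx=2.8,fy=2.8,interpolation=cv2.INTER_CUBIC))
E
```

```text
time: 1.85
eef_pos: [0.4847, -0.1852, 0.1773]
eef_rot: [[0.99, 0.139, -0.005], [0.139, -0.99, 0.002], [-0.005, -0.003, -1.0]]
contact_force: [0.1, -0.4, 0.1]
grip_width: 0.0
finger_force: 0.0
[ 0.4847039  -0.18517689  0.17729052] [[ 0.99024016  0.13926673 -0.00540414]
 [ 0.13928149 -0.99024978  0.00245772]
 [-0.00500917 -0.00318643 -0.99998238]] [-4.36077592e-01  7.35171653e-02  1.52388151e+00 -5.49371925e-05
  1.55013051e+00  9.94990449e-01] [ 0.08519185 -0.37628958  0.07438743]
```

View pics/pre2.png

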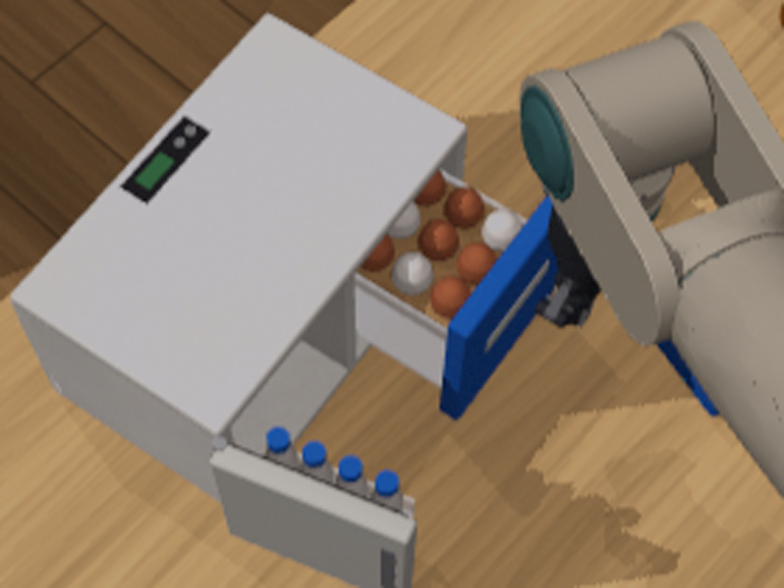

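The shut fingers stand in front of the drawer panel at about (575,290), the body is above its top edge, and the door is untouched. I'll push slowly from here.

```bash
python3 -m crank '[{"tx":0.015,"ty":0,"tz":0,"wx":0,"wy":0,"wz":0,"claw":1},{"tx":0.01,"ty":0,"tz":0,"wx":0,"wy":0,"wz":0,"claw":1},{"tx":0.005,"ty":0,"tz":0,"wx":0,"wy":0,"wz":0,"claw":1},{"tx":0.005,"ty":0,"tz":0,"wx":0,"wy":0,"wz":0,"claw":1},{"tx":0.005,"ty":0,"tz":0,"wx":0,"wy":0,"wz":0,"claw":1},{"tx":0.005,"ty":0,"tz":0,"wx":0,"wy":0,"wz":0,"claw":1},{"tx":0.005,"ty":0,"tz":0,"wx":0,"wy":0,"wz":0,"claw":1},{"tx":0.005,"ty":0,"tz":0,"wx":0,"wy":0,"wz":0,"claw":1}]'
python3 -m crank '[{"tx":0.005,"ty":0,"tz":0,"wx":0,"wy":0,"wz":0,"claw":1},{"tx":0.005,"ty":0,"tz":0,"wx":0,"wy":0,"wz":0,"claw":1},{"tx":0.005,"ty":0,"tz":0,"wx":0,"wy":0,"wz":0,"claw":1},{"tx":0.005,"ty":0,"tz":0,"wx":0,"wy":0,"wz":0,"claw":1},{"tx":0.005,"ty":0,"tz":0,"wx":0,"wy":0,"wz":0,"claw":1},{"tx":0.005,"ty":0,"tz":0,"wx":0,"wy":0,"wz":0,"claw":1},{"tx":0.005,"ty":0,"tz":0,"wx":0,"wy":0,"wz":0,"claw":1},{"tx":0.005,"ty":0,"tz":0,"wx":0,"wy":0,"wz":0,"claw":1},{"tx":0.005,"ty":0,"tz":0,"wx":0,"wy":0,"wz":0,"claw":1},{"tx":0.005,"ty":0,"tz":0,"wx":0,"wy":0,"wz":0,"claw":1}]'
```

```text
time: 2.9
eef_pos: [0.5407, -0.1782, 0.1801]
eef_rot: [[0.99, 0.139, -0.0], [0.139, -0.99, -0.0], [-0.0, 0.0, -1.0]]
contact_force: [-1.5, 0.2, 1.7]
grip_width: -0.0001
finger_force: 1.1
time: 4.15
eef_pos: [0.5903, -0.1711, 0.18]
eef_rot: [[0.99, 0.139, -0.0], [0.139, -0.99, 0.0], [-0.0, -0.0, -1.0]]
contact_force: [-2.3, 1.3, 1.8]
grip_width: -0.0001
finger_force: 1.1
```

```bash
python3 -m crank '[{"tx":0.005,"ty":0,"tz":0,"wx":0,"wy":0,"wz":0,"claw":1},{"tx":0.005,"ty":0,"tz":0,"wx":0,"wy":0,"wz":0,"claw":1},{"tx":0.003,"ty":0,"tz":0,"wx":0,"wy":0,"wz":0,"claw":1},{"tx":0.002,"ty":0,"tz":0,"wx":0,"wy":0,"wz":0,"claw":1},{"tx":0.002,"ty":0,"tz":0,"wx":0,"wy":0,"wz":0,"claw":1},{"tx":0.002,"ty":0,"tz":0,"wx":0,"wy":0,"wz":0,"claw":1},{"tx":0.002,"ty":0,"tz":0,"wx":0,"wy":0,"wz":0,"claw":1}]'
python3 -m crank '[{"tx":0.0015,"ty":0,"tz":0,"wx":0,"wy":0,"wz":0,"claw":1},{"tx":0.0015,"ty":0,"tz":0,"wx":0,"wy":0,"wz":0,"claw":1},{"tx":0.0015,"ty":0,"tz":0,"wx":0,"wy":0,"wz":0,"claw":1}]'
```

```text
time: 5.03
eef_pos: [0.6109, -0.1683, 0.1799]
eef_rot: [[0.99, 0.139, -0.0], [0.139, -0.99, 0.0], [-0.0, -0.0, -1.0]]
contact_force: [-2.6, 0.8, 0.5]
grip_width: -0.0
finger_force: 1.0
time: 5.4
eef_pos: [0.6153, -0.1676, 0.1799]
eef_rot: [[0.99, 0.139, -0.0], [0.139, -0.99, 0.0], [-0.0, -0.0, -1.0]]
contact_force: [-2.7, -0.0, 0.1]
grip_width: 0.0
finger_force: 1.0
```

```bash
for i in 1; do python3 -m crank '[{"tx":0.0015,"ty":0,"tz":0,"wx":0,"wy":0,"wz":0,"claw":1},{"tx":0.0015,"ty":0,"tz":0,"wx":0,"wy":0,"wz":0,"claw":1}]'; done
python3 -m crank '[{"tx":0.0015,"ty":0,"tz":0,"wx":0,"wy":0,"wz":0,"claw":1},{"tx":0.0015,"ty":0,"tz":0,"wx":0,"wy":0,"wz":0,"claw":1}]'
```

```text
time: 5.65
eef_pos: [0.6181, -0.1672, 0.1799]
eef_rot: [[0.99, 0.139, -0.001], [0.139, -0.99, -0.0], [-0.001, -0.0, -1.0]]
contact_force: [-11.2, 2.1, 3.4]
grip_width: 0.0002
finger_force: 5.2
time: 5.9
eef_pos: [0.6182, -0.1672, 0.18]
eef_rot: [[0.99, 0.138, -0.009], [0.138, -0.99, 0.0], [-0.009, -0.002, -1.0]]
contact_force: [-26.6, 1.0, 9.1]
grip_width: -0.0001
finger_force: 13.7
```

The drawer is home: the tool stopped at x=0.6182, the force rose, and the model predicted about 0.617. Next I retreat, rise and cross over to the outside of the door.

```bash
python3 -m crank '[{"tx":-0.02,"ty":0,"tz":0,"wx":0,"wy":0,"wz":0,"claw":1},{"tx":-0.05,"ty":0,"tz":0,"wx":0,"wy":0,"wz":0,"claw":1},{"tx":0,"ty":0,"tz":-0.05,"wx":0,"wy":0,"wz":0,"claw":1},{"tx":0,"ty":0,"tz":-0.05,"wx":0,"wy":0,"wz":0,"claw":1},{"tx":-0.009,"ty":-0.0535,"tz":0,"wx":0,"wy":0,"wz":0,"claw":1},{"tx":-0.009,"ty":-0.0535,"tz":0,"wx":0,"wy":0,"wz":0,"claw":1},{"tx":-0.009,"ty":-0.0535,"tz":0,"wx":0,"wy":0,"wz":0,"claw":1},{"tx":-0.009,"ty":-0.0535,"tz":0,"wx":0,"wy":0,"wz":0,"claw":1},{"tx":-0.009,"ty":-0.0535,"tz":0,"wx":0,"wy":0,"wz":0,"claw":1},{"tx":-0.009,"ty":-0.0535,"tz":0,"wx":0,"wy":0,"wz":0,"claw":1},{"tx":0,"ty":0,"tz":0,"wx":0,"wy":0,"wz":-6,"claw":1},{"tx":0,"ty":0,"tz":0,"wx":0,"wy":0,"wz":-6,"claw":1}]'; python3 -m crank '[{"tx":0,"ty":0,"tz":0,"wx":0,"wy":0,"wz":0,"claw":1}]'
```

```text
time: 7.4
eef_pos: [0.4539, 0.1347, 0.2805]
eef_rot: [[0.938, 0.347, 0.002], [0.347, -0.938, 0.0], [0.002, 0.0, -1.0]]
contact_force: [0.5, -0.4, 0.6]
grip_width: 0.0001
finger_force: 0.0
time: 7.52
eef_pos: [0.454, 0.134, 0.2803]
eef_rot: [[0.94, 0.341, 0.001], [0.341, -0.94, 0.0], [0.001, 0.0, -1.0]]
contact_force: [0.7, -0.4, -0.4]
grip_width: -0.0001
finger_force: 0.0
```

```bash
python3 -m crank '[{"tx":0,"ty":0,"tz":0.05,"wx":0,"wy":0,"wz":0,"claw":1},{"tx":0,"ty":0,"tz":0.05,"wx":0,"wy":0,"wz":0,"claw":1},{"tx":0,"ty":0,"tz":0,"wx":0,"wy":0,"wz":0,"claw":1}]'
python3 - <<'E'
from cell import camera
import cv2,numpy as np
a,b=[cv2.resize(camera(n)[y:y+200,x:x+190,::-1],None,fx=2.1,fy=2.1,interpolation=cv2.INTER_CUBIC) for n,x,y in(("top",200,80),("scene",180,90))]
cv2.imwrite("pics/predoor.png",np.hstack([a,b]))
E
```

```text
time: 7.9
eef_pos: [0.452, 0.1332, 0.1766]
eef_rot: [[0.94, 0.34, -0.007], [0.34, -0.94, -0.002], [-0.007, -0.001, -1.0]]
contact_force: [-0.8, 0.3, -0.2]
grip_width: 0.0001
finger_force: 0.0
```

View pics/predoor.png

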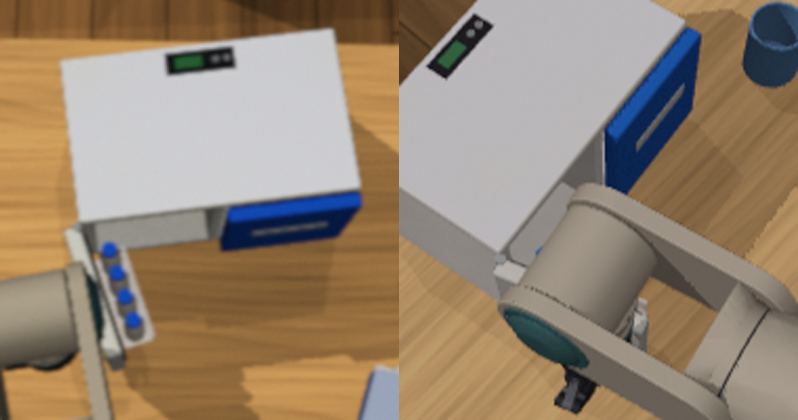

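The drawer front sits flush, and the hand is outside the door with the fingertips at about (575,390) in the scene half, clear of the bottles. I'll move in to make contact.

```bash
python3 -m crank '[{"tx":0,"ty":0.015,"tz":0,"wx":0,"wy":0,"wz":0,"claw":1},{"tx":0,"ty":0.01,"tz":0,"wx":0,"wy":0,"wz":0,"claw":1},{"tx":0,"ty":0.005,"tz":0,"wx":0,"wy":0,"wz":0,"claw":1},{"tx":0,"ty":0.005,"tz":0,"wx":0,"wy":0,"wz":0,"claw":1}]';python3 -m crank '[{"tx":0,"ty":0.004,"tz":0,"wx":0,"wy":0,"wz":0,"claw":1},{"tx":0,"ty":0.004,"tz":0,"wx":0,"wy":0,"wz":0,"claw":1}]'
```

```text
time: 8.5
eef_pos: [0.4659, 0.1004, 0.1803]
eef_rot: [[0.94, 0.342, 0.0], [0.342, -0.94, 0.0], [0.0, 0.0, -1.0]]
contact_force: [0.2, 0.3, -0.3]
grip_width: 0.0001
finger_force: 0.0
time: 8.75
eef_pos: [0.4683, 0.0934, 0.1799]
eef_rot: [[0.94, 0.342, -0.001], [0.342, -0.94, 0.0], [-0.0, -0.0, -1.0]]
contact_force: [-1.3, 1.4, -0.1]
grip_width: 0.0001
finger_force: 0.7
```

Contact, close to where the model predicted it. I'll swing the door along its arc.

```bash
python3 -m crank '[{"tx":-0.0012,"ty":0.005,"tz":0,"wx":0,"wy":0,"wz":-2,"claw":1},{"tx":-0.0012,"ty":0.005,"tz":0,"wx":0,"wy":0,"wz":-2,"claw":1},{"tx":-0.0012,"ty":0.006,"tz":0,"wx":0,"wy":0,"wz":-2.5,"claw":1},{"tx":-0.0015,"ty":0.007,"tz":0,"wx":0,"wy":0,"wz":-2.9,"claw":1},{"tx":-0.0015,"ty":0.007,"tz":0,"wx":0,"wy":0,"wz":-2.9,"claw":1},{"tx":-0.0015,"ty":0.007,"tz":0,"wx":0,"wy":0,"wz":-2.9,"claw":1},{"tx":-0.0015,"ty":0.007,"tz":0,"wx":0,"wy":0,"wz":-2.9,"claw":1},{"tx":-0.0015,"ty":0.007,"tz":0,"wx":0,"wy":0,"wz":-2.9,"claw":1}]'; python3 -c "
from cell import manip
import numpy as np
s=manip.read_state();c,n=np.cos(.139),np.sin(.139);v=s['eef_pos'][:2]-[.6117,.1092];l=np.array([c*v[0]+n*v[1],-n*v[0]+c*v[1]])
r=np.hypot(*l);o=.037;q=np.arctan2(-l[0],-l[1])-np.arcsin(o/r);R=s['eef_rot'];print('r',r,'q',q,'tool yaw q',.139-np.arctan2(R[1,1],R[0,1]))"
```

```text
time: 9.75
eef_pos: [0.4833, 0.0436, 0.1798]
eef_rot: [[0.753, 0.658, -0.001], [0.658, -0.753, 0.0], [-0.001, -0.001, -1.0]]
contact_force: [-1.2, 0.9, 0.1]
grip_width: -0.0001
finger_force: 0.7
r 0.14422181444439444 q 0.978181774490837 tool yaw q 0.992149326759008
```

```bash
cat > q.py <<'E'
from cell import manip
import numpy as np
s=manip.read_state();c,n=np.cos(.139),np.sin(.139);v=s['eef_pos'][:2]-[.6117,.1092];l=np.array([c*v[0]+n*v[1],-n*v[0]+c*v[1]])
r=np.hypot(*l);o=.037;q=np.arctan2(-l[0],-l[1])-np.arcsin(o/r);R=s['eef_rot'];print('r',r,'q',q,'tool yaw q',.139-np.arctan2(R[1,1],R[0,1]))
E
python3 -m crank '[{"tx":-0.0015,"ty":0.007,"tz":0,"wx":0,"wy":0,"wz":-2.9,"claw":1},{"tx":-0.0015,"ty":0.007,"tz":0,"wx":0,"wy":0,"wz":-2.9,"claw":1},{"tx":-0.0015,"ty":0.007,"tz":0,"wx":0,"wy":0,"wz":-2.9,"claw":1},{"tx":-0.0015,"ty":0.007,"tz":0,"wx":0,"wy":0,"wz":-2.9,"claw":1},{"tx":-0.0015,"ty":0.007,"tz":0,"wx":0,"wy":0,"wz":-2.9,"claw":1},{"tx":-0.0015,"ty":0.007,"tz":0,"wx":0,"wy":0,"wz":-2.9,"claw":1},{"tx":-0.0015,"ty":0.007,"tz":0,"wx":0,"wy":0,"wz":-2.9,"claw":1},{"tx":-0.0015,"ty":0.007,"tz":0,"wx":0,"wy":0,"wz":-2.9,"claw":1},{"tx":-0.0015,"ty":0.007,"tz":0,"wx":0,"wy":0,"wz":-2.9,"claw":1},{"tx":-0.0015,"ty":0.007,"tz":0,"wx":0,"wy":0,"wz":-2.9,"claw":1},{"tx":-0.0015,"ty":0.007,"tz":0,"wx":0,"wy":0,"wz":-2.9,"claw":1}]'; python3 q.py
```

```text
time: 11.12
eef_pos: [0.5368, -0.013, 0.1798]
eef_rot: [[0.292, 0.956, -0.001], [0.956, -0.292, -0.0], [-0.001, -0.001, -1.0]]
contact_force: [-2.0, -0.8, -0.3]
grip_width: 0.0002
finger_force: 0.7
r 0.14337000091512148 q 0.4279622255938841 tool yaw q 0.43565613760218636
```

```bash
python3 -m crank '[{"tx":-0.001,"ty":0.005,"tz":0,"wx":0,"wy":0,"wz":-2.05,"claw":1},{"tx":-0.001,"ty":0.005,"tz":0,"wx":0,"wy":0,"wz":-2.05,"claw":1},{"tx":-0.001,"ty":0.005,"tz":0,"wx":0,"wy":0,"wz":-2.05,"claw":1},{"tx":-0.001,"ty":0.005,"tz":0,"wx":0,"wy":0,"wz":-2.05,"claw":1},{"tx":-0.001,"ty":0.005,"tz":0,"wx":0,"wy":0,"wz":-2.05,"claw":1},{"tx":-0.001,"ty":0.005,"tz":0,"wx":0,"wy":0,"wz":-2.05,"claw":1},{"tx":-0.001,"ty":0.005,"tz":0,"wx":0,"wy":0,"wz":-2.05,"claw":1},{"tx":-0.0006,"ty":0.003,"tz":0,"wx":0,"wy":0,"wz":-1.2,"claw":1},{"tx":-0.0006,"ty":0.003,"tz":0,"wx":0,"wy":0,"wz":-1.2,"claw":1},{"tx":-0.0005,"ty":0.0025,"tz":0,"wx":0,"wy":0,"wz":-1,"claw":1},{"tx":-0.0005,"ty":0.0025,"tz":0,"wx":0,"wy":0,"wz":-1,"claw":1}]'; python3 q.py
```

```text
time: 12.5
eef_pos: [0.5809, -0.0287, 0.18]
eef_rot: [[-0.03, 1.0, -0.0], [1.0, 0.03, -0.0], [-0.0, -0.0, -1.0]]
contact_force: [-1.5, -0.1, 0.1]
grip_width: -0.0002
finger_force: 0.7
r 0.14127177119195133 q 0.0938696440665081 tool yaw q 0.10905297943647668
```

```bash
python3 -m crank '[{"tx":-0.0004,"ty":0.002,"tz":0,"wx":0,"wy":0,"wz":-0.8,"claw":1},{"tx":-0.0004,"ty":0.002,"tz":0,"wx":0,"wy":0,"wz":-0.8,"claw":1},{"tx":-0.0004,"ty":0.002,"tz":0,"wx":0,"wy":0,"wz":-0.8,"claw":1},{"tx":-0.0003,"ty":0.0015,"tz":0,"wx":0,"wy":0,"wz":-0.8,"claw":1},{"tx":-0.0003,"ty":0.0015,"tz":0,"wx":0,"wy":0,"wz":-0.8,"claw":1}]'; python3 q.py; python3 -m crank '[{"tx":0,"ty":0.0015,"tz":0,"wx":0,"wy":0,"wz":-0.6,"claw":1},{"tx":0,"ty":0.0015,"tz":0,"wx":0,"wy":0,"wz":-0.6,"claw":1}]'; python3 q.py
```

```text
time: 13.12
eef_pos: [0.59, -0.03, 0.18]
eef_rot: [[-0.099, 0.995, 0.0], [0.995, 0.099, -0.0], [-0.0, 0.0, -1.0]]
contact_force: [-1.8, -0.9, 0.1]
grip_width: -0.0003
finger_force: 0.7
r 0.14086720500436023 q 0.02804831787302431 tool yaw q 0.03942037405910449
time: 13.38
eef_pos: [0.593, -0.0296, 0.1801]
eef_rot: [[-0.12, 0.993, 0.0], [0.993, 0.12, -0.0], [-0.0, 0.0, -1.0]]
contact_force: [-1.6, -1.0, -0.4]
grip_width: -0.0004
finger_force: 0.7
r 0.14009659307087638 q 0.005854889896655835 tool yaw q 0.01869368401550202
```

```bash
python3 -m crank '[{"tx":0,"ty":0.0015,"tz":0,"wx":0,"wy":0,"wz":-0.4,"claw":1},{"tx":0,"ty":0.0015,"tz":0,"wx":0,"wy":0,"wz":-0.4,"claw":1}]'; python3 -m crank '[{"tx":0,"ty":0.0015,"tz":0,"wx":0,"wy":0,"wz":0,"claw":1},{"tx":0,"ty":0.001,"tz":0,"wx":0,"wy":0,"wz":0,"claw":1}]'; python3 q.py
```

```text
time: 13.62
eef_pos: [0.5955, -0.0294, 0.18]
eef_rot: [[-0.133, 0.991, -0.001], [0.991, 0.133, -0.0], [-0.0, -0.001, -1.0]]
contact_force: [-10.2, -2.6, 5.3]
grip_width: 0.0004
finger_force: 4.6
time: 13.88
eef_pos: [0.5957, -0.0294, 0.18]
eef_rot: [[-0.133, 0.991, -0.008], [0.991, 0.133, -0.001], [0.0, -0.008, -1.0]]
contact_force: [-23.4, -2.4, 9.0]
grip_width: -0.0002
finger_force: 11.8
r 0.1394795128632334 q -0.014690574825289904 tool yaw q 0.005716552927773455
```

The tool has stopped moving while the force rises, so the door is at its stop. I'll withdraw and check.

```bash
python3 -m crank '[{"tx":0,"ty":-0.01,"tz":0,"wx":0,"wy":0,"wz":0,"claw":1},{"tx":0,"ty":-0.03,"tz":0,"wx":0,"wy":0,"wz":0,"claw":1},{"tx":0,"ty":-0.05,"tz":0,"wx":0,"wy":0,"wz":0,"claw":1},{"tx":0,"ty":-0.05,"tz":0,"wx":0,"wy":0,"wz":0,"claw":1},{"tx":0,"ty":0,"tz":-0.06,"wx":0,"wy":0,"wz":0,"claw":1},{"tx":-0.05,"ty":0,"tz":-0.03,"wx":0,"wy":0,"wz":0,"claw":1},{"tx":-0.05,"ty":0,"tz":0,"wx":0,"wy":0,"wz":0,"claw":1},{"tx":-0.05,"ty":0,"tz":0,"wx":0,"wy":0,"wz":0,"claw":1},{"tx":-0.05,"ty":0,"tz":0,"wx":0,"wy":0,"wz":0,"claw":1},{"tx":0,"ty":0,"tz":0,"wx":0,"wy":0,"wz":0,"claw":1}]'
python3 - <<'E'
from cell import camera
import cv2,numpy as np
a,b=[cv2.resize(camera(n)[y:y+200,x:x+190,::-1],None,fx=2.1,fy=2.1,interpolation=cv2.INTER_CUBIC) for n,x,y in(("top",215,80),("scene",180,70))]
cv2.imwrite("pics/end.png",np.hstack([a,b]))
E
```

```text
time: 15.12
eef_pos: [0.486, -0.2483, 0.2692]
eef_rot: [[-0.13, 0.992, -0.0], [0.992, 0.13, 0.0], [0.0, -0.0, -1.0]]
contact_force: [0.7, 0.3, 1.0]
grip_width: -0.0001
finger_force: 0.0
```

View pics/end.png

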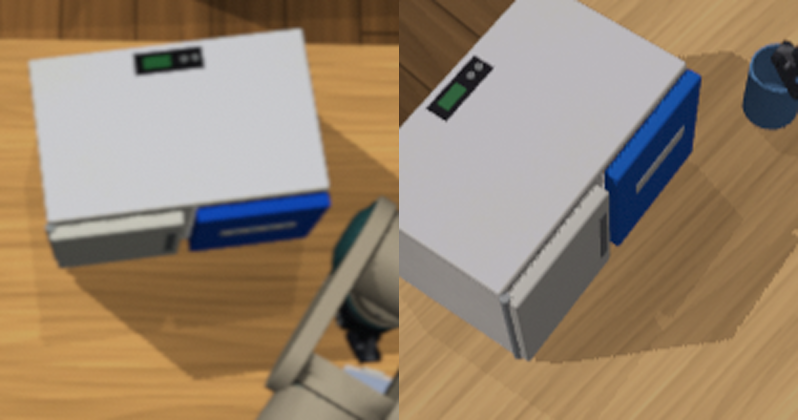

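Both fronts are flush and the hand is clear: it stands at z 0.27 m, above the lunch box and mug.

```bash
python3 -c "
from cell import manip
print(manip.hand_in())"
```

```text
the job is handed in; nothing more can be done
None
```

The egg drawer was pushed fully home first and then the door fully shut, both slowly against their stops; the eggs, little bottles and loose things were left alone, the hand was withdrawn clear, and the job was handed in at about 15 s (the result was not reported back).

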